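# Fit the tow bar and drive its hitch pin

## Robot

A 7-joint arm with a two-finger parallel gripper is mounted at the origin on the work surface. World frame = base frame: x ahead of the robot, y to its left, z up, the work surface at z = 0. Lengths are in m, angles in rad, forces in N, time in s.
With the tool pointing down it reaches from about 0.4 to 0.85 m from the base axis. Payload 10.4 kg.
Tool frame: the origin (TCP) lies at the very end of the fingers, on their centre line; the grasp point (between the pads) lies 19 mm behind it; z points along the fingers, x is the direction in which the jaws open and shut, and the axes are right-handed (so a half turn about z gives the same grasp; the last joint's range is limited). The gripper opens to 87 mm and grips with 3 to 60 N. Pads are 19 mm wide; open, the fingers measure 117 mm over their backs; the gripper's body (75 mm by 190 mm) begins 51 mm behind the grasp point.
Start: joints at [-1.371, 0.332, -0.065, 1.46, 0.022, 1.35, -0.088], TCP at [0.138, 0.61, 0.223] pointing down, gripper open.
Joint ranges: [-2.6, 2.6], [-0.5, 2.12], [-1.47, 1.34], [0.16, 2.42], [-1.27, 4.41], [0.06, 2.06], [-2.6, 2.6]. Speed limits (rad/s): [2.22, 2.22, 2.79, 2.79, 3.14, 3.14, 3.14].

## Interface

Orientations are given as a rotation vector (axis times angle).
In Python, from station import r gives the robot as it stands.
- The arm moves only by the tool apply_moves, never from a script. Its argument "rows" is a list of rows, each a list of 5 numbers: the shift along the tool's x, y, z in cm, then the turn about the tool's z in rad, then the opening, from -1 (shut) to 1 (fully open), so that 0 is half open. In form: [[tx, ty, tz, turn, jaw], ...]. A call has 1 to 8 rows; each row is the pose to reach, as a shift and turn from the pose measured when the call began, along the tool's axes at that moment; what a row does not reach only later rows make up. A row lasts 1/10 s, in which the tool goes at most 50 mm and 8.59 degrees, less where a joint would pass 70% of its speed; a pose out of reach is approached as far as the arm can. A call with a gripper value outside its range is refused whole. The fingers move at their own pace and stop on an object; "force" is the grip in N (left out, the last holds). Time passes only in rows, so rows that repeat a pose let the fingers close. It gives the time, the measured TCP pose, the force and the opening at its end, in the units of the state.
- r.get_obs(): the state, without advancing time (a new reading comes with each control period).
- r.grab_frame(name): name is "side" or "top" or "wrist"; returns a dict with "frame" (420x560x3 uint8, red, green, blue), "camera_matrix" (3x3 intrinsics, pixels), "dist_coeffs" ([k1, k2, p1, p2, k3] as OpenCV has them; the pictures are not rectified), "origin" and "attitude" of the camera in the world. Camera axes: x right, y up, looking along -z (the intrinsics and any distortion apply to the point x, -y, -z); pixel columns grow to the right and rows downward; lengths in m; the calibration is good to about 2 mm. A picture is of the moment at which its call begins. There is no depth.
- r.sign_off(): hands the job in, once; it reports no verdict.
The state is a dict: "clock": time; "qpos": joint angles; "joint_vel": joint speeds; "joint_efforts": joint torques, N m; "tcp_pos": TCP position; "orientation": TCP orientation; "force": force on the tool from outside, world axes, zero at the start; "torque": the same for the moment, N m; "gripper_width": finger opening in m.
Only numpy, scipy, OpenCV 4.12 (cv2) and the standard library are available. Lean on these libraries where they do the work, as an engineer would, in place of code of your own. Each camera call takes 0.05 s, during which the arm holds its last target.

## Task

The tow bar on the bench is only just started in its receiver tube: push it in until it is fully home against the stop inside, which lines up the holes. Then take the red-handled hitch pin from the rack and put it down through the receiver and the bar until its collar sits on the tube, and let go of it. Leave the yellow and blue pins, the spray can and the tin standing where they are.

Things in the scene. Friction and masses are not known exactly. Their poses are not given: they have to be found in the camera images.
- receiver: blue jig fixed to the bench, carrying a dark square tube. Origin at bench level straight below the vertical pin hole; z up, x along the tube from open mouth to closed end (the bar is pushed towards +x). Tube 46 mm wide, x = -60 (mouth) to +60 mm, underside 30 mm, top face 77 mm above the bench; collar at the mouth up to 83 mm. Base 90 mm wide, 10 mm thick, x = -200 to +75 mm
- rec_hole (a point): centre of the 15 mm pin hole's mouth in the tube's top face, 77 mm above the bench; same axes as the receiver. The hole goes straight down through both tube walls (6 mm each), with free space below to 10 mm above the bench. Inside, the channel is 34 mm wide, 35 mm high and ends at a hidden solid stop at x = +35 mm
- rec_saddle (a point): middle of the top of the blue saddle under the outer part of the bar, 160 mm before the pin hole and 36 mm above the bench; saddle 40 mm along x, 50 mm wide; same axes as the receiver
- bar_hole (a point): loose aluminium tow bar, 32 x 32 x 200 mm, 0.7 to 1 kg, in the mouth of the tube, top 68 mm above the bench. Point: centre of its vertical 16 mm pin hole, 52 mm above the bench. x runs along the bar to its nose, 35 mm ahead. Fully home, this point lies under rec_hole; at the start 30 to 70 mm short of it. It slides with 2 to 6 N of friction
- bar_end (a point): centre of the flat outer end face (32 x 32 mm) of the tow bar, 165 mm behind bar_hole, 52 mm above the bench; same axes. A steel tow ball, 50 mm across, stands on the bar 65 mm ahead of this face (100 mm behind bar_hole), its top 134 mm above the bench
- rack: fixed grey block 150 x 44 x 62 mm (x, y, z), origin under its centre, with three upright 16 mm through holes at x = -50, 0 and +50 mm, y = 0; each holds one of the three pins, in any order
- pin_center (a point): red-handled hitch pin: red round grip 24 mm across, 45 mm tall (its centre 31.5 mm above this point), below it a 30 mm steel collar 5 mm thick, and shank 58 mm long; hangs upright in its rack hole by the collar. Point: on its axis, half-way up its 108 mm, 4 mm below the collar's underside; z up. Shank 12 mm across, last 8 mm tapered to 6 mm. Collar underside 62 mm above the bench in the rack, 77 mm in place
- pin_yellow_center (a point): yellow-handled pin to leave alone: grip 24 mm across, 45 mm tall, 30 mm steel collar 5 mm thick, and shank 58 mm long; hangs upright in its rack hole by the collar. Point: on its axis, half-way up its 108 mm, 4 mm below the collar's underside; z up
- pin_blue_center (a point): blue-handled pin to leave alone: grip 24 mm across, 45 mm tall, 30 mm steel collar 5 mm thick, and shank 58 mm long; hangs upright in its rack hole by the collar. Point: on its axis, half-way up its 108 mm, 4 mm below the collar's underside; z up
- can_center (a point): blue and yellow spray can with white cap, 60 mm across and 200 mm tall, standing close to one side of the receiver tube; point: its centre, half-way up, z up its axis
- tin_center (a point): round green tin, 72 mm across and 60 mm tall, standing close to the other side of the receiver tube; point: its centre, half-way up, z up its axis
Not all that is in view belongs to the job. Leave any purple look-alike of the part that bears bar_hole alone.

How it is judged:
By the outcome, as a careful person would: the job done as asked, in the order asked, and still so for the second after the job is handed in, with the robot touching nothing.
It also fails if it takes over 64 s, if anything falls off the work surface, if the arm or the gripper's body presses on something with over 40 N, if the wrist force passes 120 N, or if a joint passes its speed limit or range.

## Working session

There is one attempt and no reset: what is moved stays moved. The work goes in short steps, Python scripts to look and compute and a tool call to move; the robot and the scene stay as the last step left them, time stands still between calls to the robot, and variables do not carry over. Pictures are saved under pics/ and viewed, and the job is handed in when it is done.

Besides the shell and the picture viewer there is one more tool, called after ">>>" as name(argument=value, ...), one argument or row to a line, values as JSON. apply_moves: Moves the arm, as the interface text tells. Its arguments: {"type":"object","properties":{"rows":{"type":"array"},"force":{"type":"number"}},"required":["rows"]}

```bash
ls; mkdir -p pics; cat > h.py <<'E'
import numpy as np,cv2,pickle
from scipy.spatial.transform import Rotation as R
from station import r
def grab(n,tag):
    f=r.grab_frame(n); pickle.dump(f,open(f'pics/{tag}.pkl','wb'))
    cv2.imwrite(f'pics/{tag}.png',cv2.cvtColor(f['frame'],cv2.COLOR_RGB2BGR)); return f
def load(tag): return pickle.load(open(f'pics/{tag}.pkl','rb'))
def rot(a):
    a=np.array(a,float); return a if a.shape==(3,3) else (R.from_rotvec(a).as_matrix() if a.size==3 else R.from_quat(a).as_matrix())
def ray(f,u,v):
    p=cv2.undistortPoints(np.array([[[u,v]]],float),np.array(f['camera_matrix'],float),np.array(f['dist_coeffs'],float))[0,0]
    d=rot(f['attitude'])@np.array([p[0],-p[1],-1.]); return np.array(f['origin'],float),d/np.linalg.norm(d)
def atz(f,u,v,z):
    o,d=ray(f,u,v); return o+d*(z-o[2])/d[2]
def tri(*obs):
    A=np.zeros((3,3));b=np.zeros(3);L=[]
    for f,u,v in obs:
        o,d=ray(f,u,v);P=np.eye(3)-np.outer(d,d);A+=P;b+=P@o;L.append((P,o))
    x=np.linalg.solve(A,b); return x,[np.linalg.norm(P@(x-o)) for P,o in L]
def proj(f,X):
    c=rot(f['attitude']).T@(np.array(X,float)-np.array(f['origin'],float)); p=np.array([[c[0],-c[1],-c[2]]])
    return cv2.projectPoints(p,np.zeros(3),np.zeros(3),np.array(f['camera_matrix'],float),np.array(f['dist_coeffs'],float))[0][0,0]
def crop(tag,x0,y0,x1,y1,s,out):
    im=cv2.imread(f'pics/{tag}.png')[y0:y1,x0:x1]; cv2.imwrite(f'pics/{out}.png',cv2.resize(im,None,fx=s,fy=s,interpolation=cv2.INTER_CUBIC))
E
python3 - <<'E'
from h import *
for n in ['side','top','wrist']:
    f=grab(n,n+'0'); print(n,f['origin'],f['attitude'],f['camera_matrix'],f['dist_coeffs'])
print(r.get_obs())
E
```

```text
pics
side [0.35463213 0.63468908 0.78178592] [ 0.125498   -0.96440665 -2.7231644 ] [[466.38511626   0.         284.94162589]
 [  0.         466.38511626 206.58990711]
 [  0.           0.           1.        ]] [-0.1375204  0.         0.         0.         0.       ]
top [0.33518146 0.08406578 1.10580146] [ 0.11203057 -0.09915128 -1.56825445] [[455.11489903   0.         286.22219269]
 [  0.         455.11489903 206.11573936]
 [  0.           0.           1.        ]] [-0.12319326  0.          0.          0.          0.        ]
wrist [0.06012883 0.62701283 0.38437143] [-0.25130888 -0.19898478  1.33800324] [[317.18666982   0.         275.00679346]
 [  0.         317.18666982 208.84578872]
 [  0.           0.           1.        ]] [-0.04217738  0.          0.          0.          0.        ]
{'clock': 0.15, 'qpos': array([-1.37057483,  0.332692  , -0.06466378,  1.46069942,  0.0216214 ,
        1.34990359, -0.08848725]), 'joint_vel': array([-0.00018433, -0.00136869,  0.00130988, -0.00154815, -0.0006364 ,
       -0.00119138,  0.00071224]), 'joint_efforts': array([ 1.68171875e-03, -6.23631406e+01,  2.53225712e-02, -3.90142179e+01,
       -6.12111599e-02,  3.72388086e-02,  3.79037124e-05]), 'tcp_pos': array([0.13808166, 0.60927833, 0.22198168]), 'orientation': array([ 2.45411519e+00,  1.96025938e+00, -1.15870168e-03]), 'force': array([-0.08198508, -0.77374908, -0.0829882 ]), 'torque': array([0.03440111, 0.01877083, 0.02476105]), 'gripper_width': 0.0870410644900234}
```

View pics/side0.png

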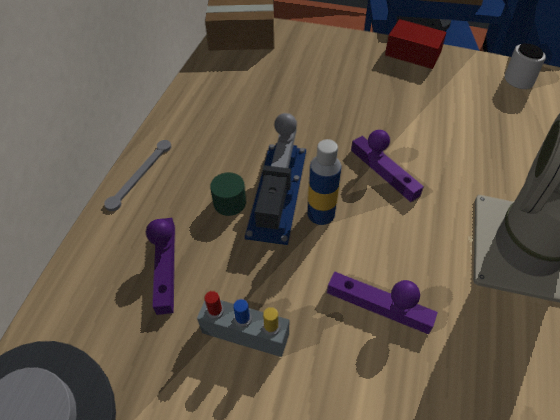

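View pics/top0.png

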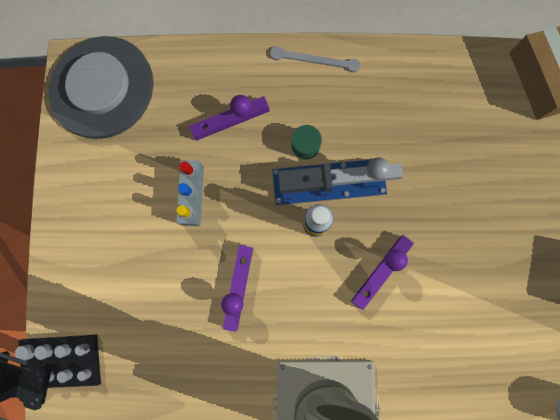

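View pics/wrist0.png

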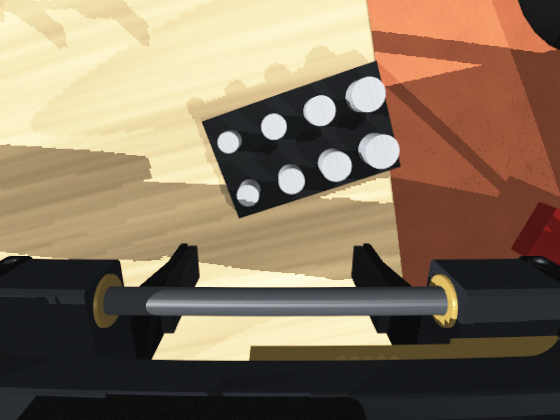

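Side view: receiver around (275,190), tow ball (285,125), rack with red (213,303), blue, yellow pins; can (323,185), tin (228,193). Top view: receiver (303,180), bar going right to (402,171), red pin (186,168). The three purple bars are decoys.

```bash
python3 - <<'E'
from h import *
crop('top0',250,120,430,250,4.4,'c1'); crop('top0',150,140,230,240,6,'c2')
crop('side0',200,100,360,260,3.75,'c3'); crop('side0',180,270,310,370,6,'c4')
E
```

```text
(no output)
```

View pics/c1.png

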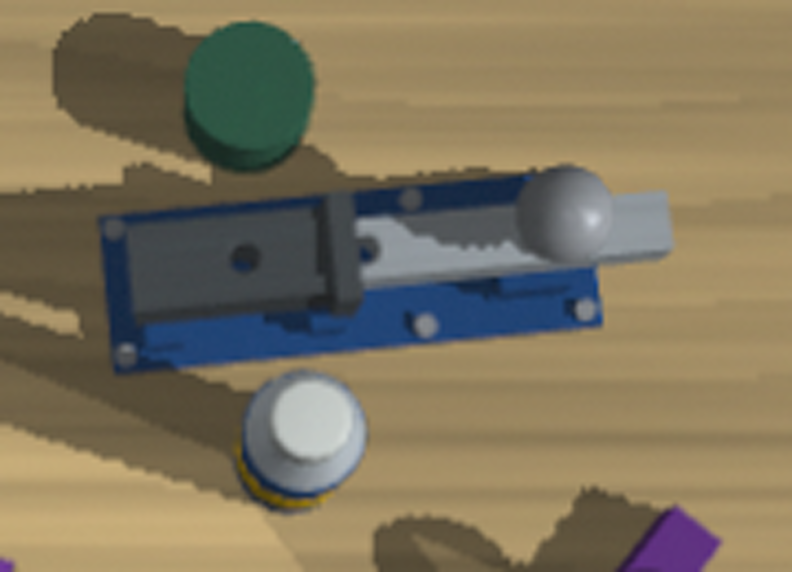

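View pics/c2.png

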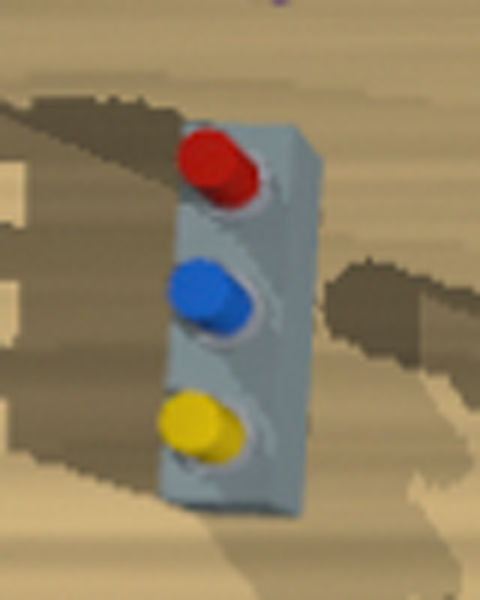

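View pics/c3.png

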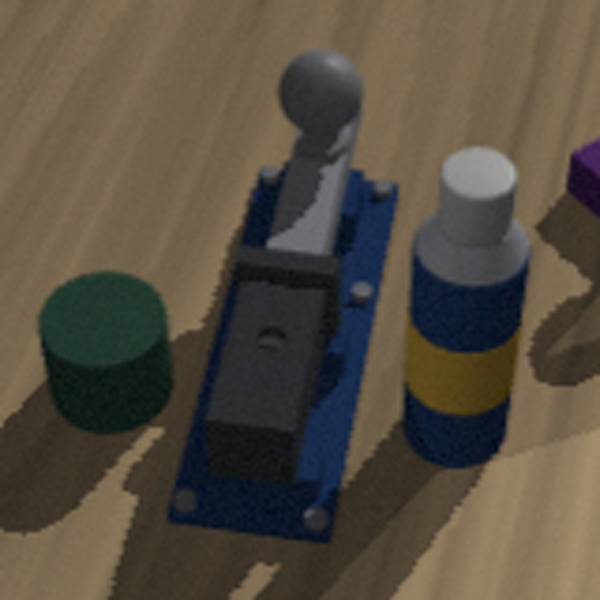

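View pics/c4.png

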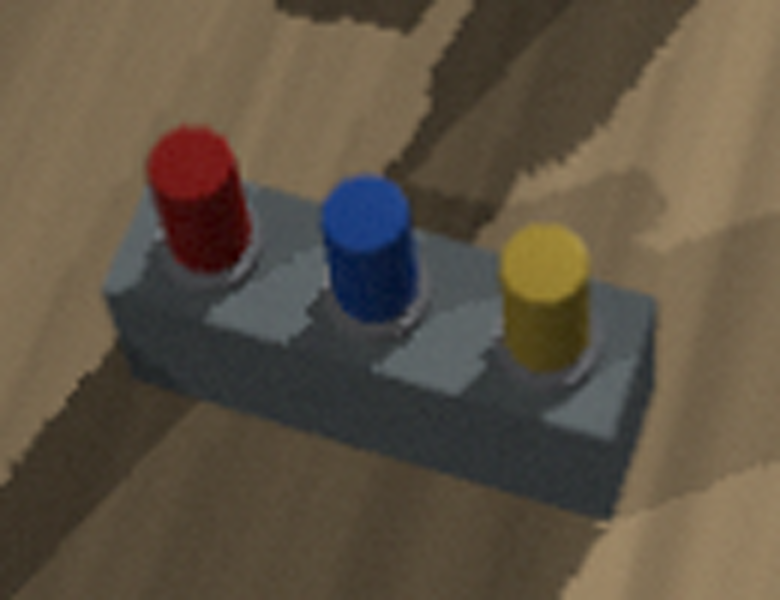

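```bash
python3 - <<'E'
from h import *
t=load('top0');s=load('side0')
c1=lambda x,y:(t,(x+.5)/4.4-.5+250,(y+.5)/4.4-.5+120)
c2=lambda x,y:(t,(x+.5)/6-.5+150,(y+.5)/6-.5+140)
c3=lambda x,y:(s,(x+.5)/3.75-.5+200,(y+.5)/3.75-.5+100)
c4=lambda x,y:(s,(x+.5)/6-.5+180,(y+.5)/6-.5+270)
for n,a,b in [('hole',c1(246,257),c3(273,338)),('ball',c1(564,215),c3(321,91)),('redtop',c2(207,158),c4(193,163)),('bluetop',c2(199,287),c4(368,205)),('yeltop',c2(191,418),c4(545,256)),
 ('cantop',c1(312,420),c3(479,176)),('tintop',c1(250,83),c3(104,320))]:
    x,e=tri(a,b);print(n,x.round(4),np.round(e,4))
P=lambda q,z:atz(*q,z)
a,b=P(c1(101,218),.01),P(c1(116,373),.01);c=P(c1(602,325),.01); print('base',a,b,c,np.linalg.norm(a-b),np.linalg.norm(b-c)); d=b-c;print(np.degrees(np.arctan2(d[1],d[0])))
a,b=P(c1(672,191),.068),P(c1(672,243),.068);print('barend',a,b,P(c1(370,249),.068))
a,b=P(c1(672,191),.068),P(c1(360,217),.068);d=b-a;print(np.degrees(np.arctan2(d[1],d[0])))
a,b=P(c2(162,496),.062),P(c2(299,512),.062);g,h=P(c2(183,122),.062),P(c2(296,126),.062)
print('rack',a,b,g,h)
for z in (.077,): print(P(c1(246,257),z),P(c3(273,338),z))
E
```

```text
hole [0.5388 0.0481 0.0767] [0.0008 0.0008]
ball [ 0.5549 -0.1128  0.111 ] [0.0002 0.0002]
redtop [0.5605 0.3222 0.1119] [0.0006 0.0006]
bluetop [0.5107 0.3228 0.115 ] [0.0007 0.0007]
yeltop [0.4616 0.3243 0.1145] [0.0008 0.0008]
cantop [0.4398 0.0226 0.1971] [0.0001 0.0001]
tintop [0.638  0.0446 0.0583] [0.001 0.001]
base [0.57517008 0.12673432 0.01      ] [0.48767944 0.11801753 0.01      ] [ 0.5145133  -0.15235903  0.01      ] 0.08792380265105296 0.2717048775281393
95.66783014482584
barend [ 0.57751904 -0.1799935   0.068     ] [ 0.54921113 -0.17888413  0.068     ] [ 0.54566047 -0.01770184  0.068     ]
94.98289536813836
rack [0.43868376 0.34759244 0.062     ] [0.43256575 0.29371173 0.062     ] [0.58706394 0.34437015 0.062     ] [0.58512952 0.29912476 0.062     ]
[0.53956688 0.04816714 0.077     ] [0.53791967 0.04843172 0.077     ]
```

```bash
cat >> h.py <<'E'
def st():
    o=r.get_obs(); M=R.from_rotvec(o['orientation']).as_matrix(); th=np.arctan2(M[1,0],M[0,0]); return o,M,th
def plan(x,y,z,thdeg):
    o,M,th=st(); d=M.T@(np.array([x,y,z])-o['tcp_pos'])*100
    a=(th-np.radians(thdeg)+np.pi)%(2*np.pi)-np.pi
    print('now',o['tcp_pos'].round(4),'th',round(np.degrees(th),2),'| shift',d.round(2),'turn',round(a,3),'| clk',o['clock'],'F',o['force'].round(1),'w',round(o['gripper_width'],4),'tilt',(M[:,2]).round(3))
E
python3 - <<'E'
from h import *
w=load('wrist0'); A=rot(w['attitude']); print(-A[:,2],A[:,0])
plan(.53,.25,.25,50)
print(atz(w,280,210,.06))
E
```

```text
[ 0.28510843 -0.06579343 -0.95623449] [ 0.22059997  0.97536345 -0.00133607]
now [0.1381 0.6093 0.222 ] th 77.23 | shift [-26.38  46.16  -2.77] turn 0.475 | clk 0.15 F [-0.1 -0.8 -0.1] w 0.087 tilt [-0.    -0.001 -1.   ]
[0.15928023 0.60962417 0.06      ]
```

```bash
python3 - <<'E'
from h import *
plan(.50,.27,.26,5.7)
E
```

```text
now [0.1381 0.6093 0.222 ] th 77.23 | shift [-25.1   42.79  -3.77] turn 1.248 | clk 0.15 F [-0.1 -0.8 -0.1] w 0.087 tilt [-0.    -0.001 -1.   ]
```

>>> apply_moves(
  rows=[
    [-25.1,42.8,-3.8,1.25,1],
    [-25.1,42.8,-3.8,1.25,1],
    [-25.1,42.8,-3.8,1.25,1],
    [-25.1,42.8,-3.8,1.25,1],
    [-25.1,42.8,-3.8,1.25,1],
    [-25.1,42.8,-3.8,1.25,1],
    [-25.1,42.8,-3.8,1.25,1],
    [-25.1,42.8,-3.8,1.25,1],
  ],
)

```text
clock: 0.95
tcp_pos: [0.43, 0.3349, 0.253]
orientation: [3.133, 0.223, -0.0]
force: [0.6, 0.6, 0.6]
gripper_width: 0.0871
```

```bash
python3 - <<'E'
from h import *
plan(.50,.27,.26,5.7)
E
```

```text
now [0.43   0.3349 0.253 ] th 8.13 | shift [ 6.01  7.42 -0.69] turn 0.042 | clk 0.95 F [0.6 0.6 0.6] w 0.0871 tilt [-0.    -0.001 -1.   ]
```

Moving well; finish and close the jaws meanwhile.

>>> apply_moves(
  rows=[
    [6,7.4,-0.7,0.04,-1],
    [6,7.4,-0.7,0.04,-1],
    [6,7.4,-0.7,0.04,-1],
    [6,7.4,-0.7,0.04,-1],
  ],
  force=20,
)

```text
clock: 1.35
tcp_pos: [0.5005, 0.269, 0.2598]
orientation: [3.137, 0.156, -0.001]
force: [0.1, 0.6, -0.7]
gripper_width: 0.063
```

```bash
python3 - <<'E'
from h import *
w=grab('wrist','w1')
plan(.566,-.215,.25,5.7)
for n,X in dict(red=(.5605,.3222,.112),hole=(.5388,.0481,.077)).items(): print(n,proj(w,X))
E
```

```text
now [0.4996 0.2704 0.2597] th 5.84 | shift [ 1.67 48.96  1.01] turn 0.002 | clk 1.4 F [-1.1  0.1  0.3] w 0.0591 tilt [-0.001 -0.001 -1.   ]
red [341.43530809 147.99936881]
hole [286.65312754 350.91208021]
```

View pics/w1.png

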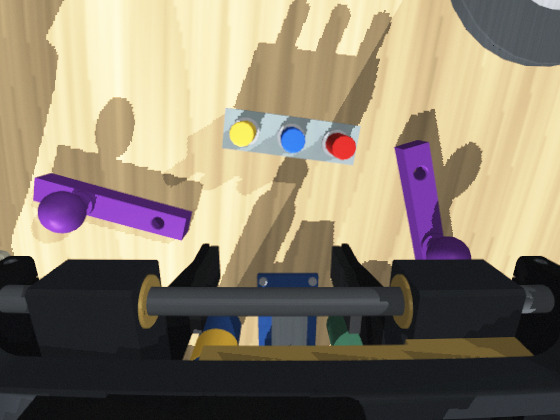

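w1: red grip top at (342,148), as predicted to within a pixel. Going to the bar's outer end.

>>> apply_moves(
  rows=[
    [1.7,49,1,0,-1],
    [1.7,49,1,0,-1],
    [1.7,49,1,0,-1],
    [1.7,49,1,0,-1],
    [1.7,49,1,0,-1],
    [1.7,49,1,0,-1],
    [1.7,49,1,0,-1],
    [1.7,49,1,0,-1],
  ],
)

```text
clock: 2.2
tcp_pos: [0.5542, -0.1259, 0.2519]
orientation: [-3.137, -0.165, 0.001]
force: [0.6, 0.5, -0.2]
gripper_width: 0.0015
```

```bash
python3 - <<'E'
from h import *
plan(.566,-.215,.25,5.7)
E
```

```text
now [ 0.5542 -0.1259  0.2519] th 6.04 | shift [0.23 8.98 0.19] turn 0.006 | clk 2.2 F [ 0.6  0.5 -0.2] w 0.0015 tilt [-0.001  0.    -1.   ]
```

>>> apply_moves(
  rows=[
    [0.2,9,0.2,0,-1],
    [0.2,9,0.2,0,-1],
    [0.2,9,0.2,0,-1],
    [0.2,9,0.2,0,-1],
  ],
)

```text
clock: 2.6
tcp_pos: [0.5658, -0.2144, 0.2493]
orientation: [-3.136, -0.166, 0.002]
force: [0.3, 1.6, 0.3]
gripper_width: 0.0005
```

```bash
python3 - <<'E'
from h import *
w=grab('wrist','w2');s=grab('side','s2')
plan(.5655,-.215,.048,5.7)
hole=np.array([.5388,.0481]);u=np.array([np.cos(np.radians(95.7)),np.sin(np.radians(95.7))]);print(hole-.2266*u)
for e in (-16,16): 
  v=np.array([u[1],-u[0]])*e/1000; print(proj(w,[*(hole-.2266*u+v),.068]))
E
```

```text
now [ 0.5663 -0.2127  0.2496] th 6.23 | shift [-0.09  0.25 20.16] turn 0.009 | clk 2.7 F [1.  0.5 1.3] w 0.0004 tilt [-0.001  0.001 -1.   ]
[ 0.56130586 -0.17737959]
[259.25248196 153.71517159]
[288.93916504 153.91286913]
```

View pics/w2.png

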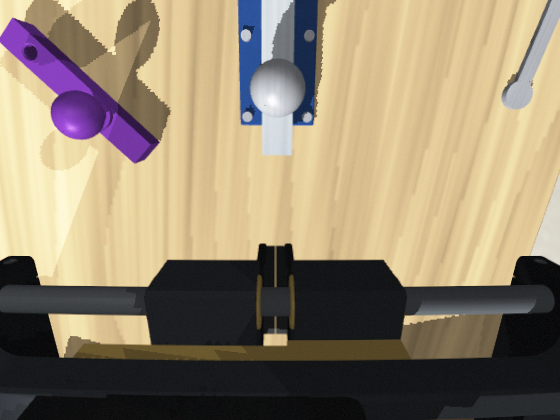

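View pics/s2.png

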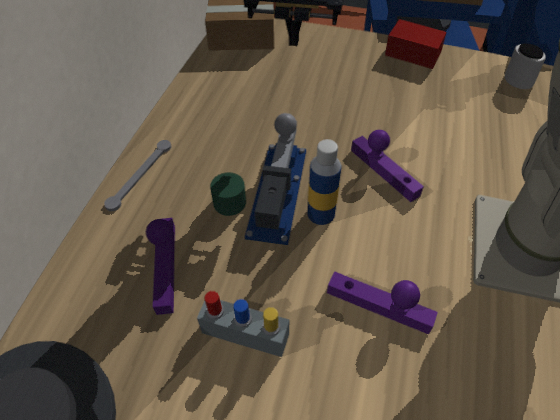

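w2: outer end face's top edge at (262–292, 155), centred about 3 px right of prediction: end centre about (0.564, -0.178). Descend behind it.

>>> apply_moves(
  rows=[
    [-0.1,0.2,5,0.01,-1],
    [-0.1,0.2,10,0.01,-1],
    [-0.1,0.2,15,0.01,-1],
    [-0.1,0.2,20.2,0.01,-1],
    [-0.1,0.2,20.2,0.01,-1],
    [-0.1,0.2,20.2,0.01,-1],
  ],
)

```text
clock: 3.3
tcp_pos: [0.5656, -0.2131, 0.0482]
orientation: [-3.136, -0.158, 0.003]
force: [1.0, -1.6, 0.2]
gripper_width: 0.0004
```

```bash
python3 - <<'E'
from h import *
plan(.5625,-.185,.048,5.7)
plan(.5555,-.1265,.048,5.7)
E
```

```text
now [ 0.5656 -0.2131  0.0482] th 5.76 | shift [-0.02 -2.83  0.03] turn 0.001 | clk 3.3 F [ 1.  -1.6  0.2] w 0.0004 tilt [-0.002  0.002 -1.   ]
now [ 0.5656 -0.2131  0.0482] th 5.76 | shift [-0.13 -8.72  0.04] turn 0.001 | clk 3.3 F [ 1.  -1.6  0.2] w 0.0004 tilt [-0.002  0.002 -1.   ]
```

>>> apply_moves(
  rows=[
    [-0.1,-1,0,0,-1],
    [-0.1,-2,0,0,-1],
    [-0.1,-3,0,0,-1],
    [-0.1,-4,0,0,-1],
    [-0.1,-5,0,0,-1],
    [-0.1,-6,0,0,-1],
    [-0.1,-7,0,0,-1],
    [-0.1,-7.4,0,0,-1],
  ],
)

```text
clock: 4.1
tcp_pos: [0.5586, -0.1399, 0.0505]
orientation: [-3.138, -0.158, -0.004]
force: [1.0, -6.7, 4.3]
gripper_width: 0.0006
```

```bash
python3 - <<'E'
from h import *
plan(.5555,-.1265,.048,5.7)
E
```

```text
now [ 0.5586 -0.1399  0.0505] th 5.77 | shift [-0.18 -1.37  0.25] turn 0.001 | clk 4.1 F [ 1.  -6.7  4.3] w 0.0006 tilt [ 0.002  0.    -1.   ]
```

>>> apply_moves(
  rows=[
    [0,-0.3,0.2,0,-1],
    [0,-0.6,0.2,0,-1],
    [0,-0.9,0.2,0,-1],
    [0,-1.1,0.2,0,-1],
    [0,-1.1,0.2,0,-1],
  ],
)

```text
clock: 4.6
tcp_pos: [0.5587, -0.1297, 0.0505]
orientation: [3.136, 0.158, 0.009]
force: [1.2, -5.2, 4.3]
gripper_width: 0.0008
```

```bash
python3 - <<'E'
from h import *
plan(.5555,-.1265,.048,5.7)
E
```

```text
now [ 0.5587 -0.1297  0.0505] th 5.76 | shift [-0.29 -0.36  0.25] turn 0.001 | clk 4.6 F [ 1.2 -5.2  4.3] w 0.0008 tilt [ 0.006 -0.002 -1.   ]
```

>>> apply_moves(
  rows=[
    [0,-0.2,0,0,-1],
    [0,-0.4,0,0,-1],
    [0,-0.6,0,0,-1],
    [0,-0.8,0,0,-1],
  ],
)

```text
clock: 5.0
tcp_pos: [0.5588, -0.1249, 0.0519]
orientation: [3.131, 0.155, 0.014]
force: [2.3, -17.9, -1.2]
gripper_width: 0.0006
```

```bash
python3 - <<'E'
from h import *
plan(.5555,-.1265,.048,5.7)
E
```

```text
now [ 0.5588 -0.1249  0.0519] th 5.67 | shift [-0.35  0.13  0.39] turn -0.001 | clk 5.0 F [  2.3 -17.9  -1.2] w 0.0006 tilt [ 0.01  -0.006 -1.   ]
```

>>> apply_moves(
  rows=[
    [0,-0.4,0,0,-1],
    [0,-0.6,0,0,-1],
    [0,-0.6,0,0,-1],
  ],
)

```text
clock: 5.3
tcp_pos: [0.5581, -0.1249, 0.0528]
orientation: [3.124, 0.148, 0.017]
force: [1.3, -22.0, -5.0]
gripper_width: 0.0005
```

```bash
python3 - <<'E'
from h import *
plan(.56,-.17,.052,5.7)
s=grab('side','s3');t=grab('top','t3')
crop('side','0',0,0,0,1,'x') if 0 else None
crop('s3',200,60,360,260,3,'c5');crop('t3',250,120,430,250,4.4,'c6')
E
```

```text
now [ 0.5581 -0.1249  0.0528] th 5.43 | shift [-0.24  4.51  0.14] turn -0.005 | clk 5.3 F [  1.3 -22.   -5. ] w 0.0005 tilt [ 0.012 -0.014 -1.   ]
```

View pics/c5.png

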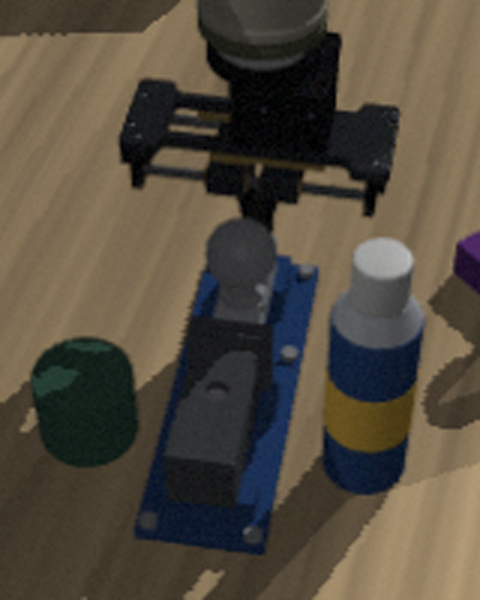

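View pics/c6.png

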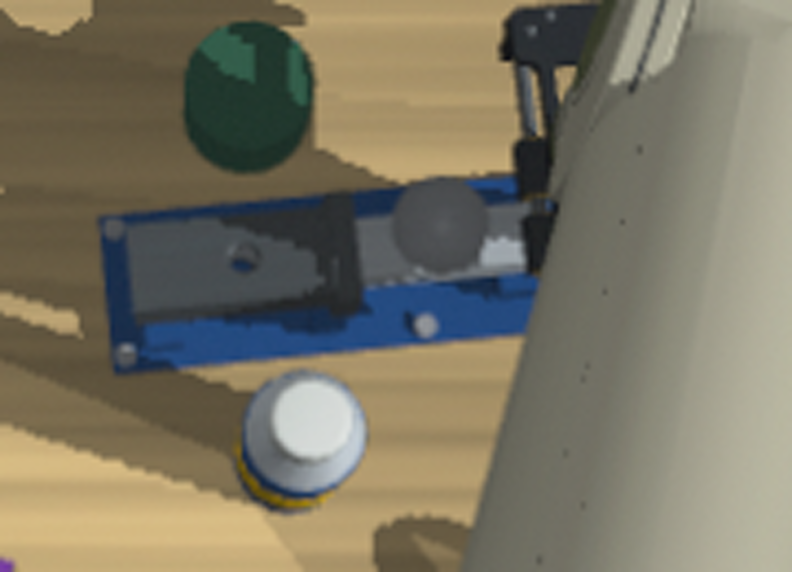

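Bar stopped at TCP y=-0.125 with 22 N, against the stop; ball at c6 (441,226). Back off and rise.

>>> apply_moves(
  rows=[
    [-0.1,1.5,0,0,-1],
    [-0.2,4.5,0,0,-1],
    [-0.2,4.5,-4,0,-1],
    [-0.2,4.5,-9,0,-1],
    [-0.2,4.5,-14,0,-1],
    [-0.2,4.5,-19,0,-1],
    [-0.2,4.5,-20,0,-1],
  ],
)

```text
clock: 6.1
tcp_pos: [0.56, -0.1673, 0.2597]
orientation: [3.124, 0.149, 0.031]
force: [0.4, -1.0, 0.5]
gripper_width: 0.0006
```

```bash
python3 - <<'E'
from h import *
t=load('t3');s=load('s3')
print(tri((t,441.5/4.4-.5+250,226.5/4.4-.5+120),(s,240.5/3-.5+200,256.5/3-.5+60)))
plan(.53,.10,.25,-60)
plan(.53,-.05,.25,-25)
E
```

```text
(array([ 0.55005025, -0.05040825,  0.1063701 ]), [np.float64(0.0001794226779778642), np.float64(0.00017942267797784256)])
now [ 0.56   -0.1673  0.2597] th 5.46 | shift [ -0.46 -26.9    0.57] turn 1.143 | clk 6.1 F [ 0.4 -1.   0.5] w 0.0006 tilt [ 0.02  -0.013 -1.   ]
now [ 0.56   -0.1673  0.2597] th 5.46 | shift [ -1.89 -11.97   0.76] turn 0.532 | clk 6.1 F [ 0.4 -1.   0.5] w 0.0006 tilt [ 0.02  -0.013 -1.   ]
```

Ball-to-hole distance 99 mm (100 expected): bar is home. Now to above the hole for a wrist look, turning the tool on the way.

>>> apply_moves(
  rows=[
    [-1.9,-12,0,0.15,-1],
    [-1.9,-12,0,0.3,-1],
    [-1.9,-12,0,0.45,-1],
    [-1.9,-12,0,0.6,-1],
    [-1.9,-15,0,0.75,-1],
    [-1.9,-18,0,0.9,-1],
    [-1.9,-20,0,1.05,-1],
    [-1.9,-21.5,0,1.2,-1],
  ],
)

```text
clock: 6.9
tcp_pos: [0.52, 0.0474, 0.256]
orientation: [2.726, -1.561, 0.036]
force: [-0.3, 0.8, 0.0]
gripper_width: 0.0001
```

```bash
python3 - <<'E'
from h import *
plan(.539,.048,.26,-84.3)
print(r.get_obs()['qpos'].round(2))
E
```

```text
now [0.52   0.0474 0.256 ] th -59.62 | shift [ 0.92 -1.67 -0.36] turn 0.431 | clk 6.9 F [-0.3  0.8  0. ] w 0.0001 tilt [ 0.02  -0.012 -1.   ]
[-0.8   0.06  0.64  1.73 -0.02  1.35 -1.19]
```

>>> apply_moves(
  rows=[
    [0.9,-1.7,-0.4,0.15,-1],
    [0.9,-1.7,-0.4,0.3,-1],
    [0.9,-1.7,-0.4,0.43,-1],
    [0.9,-1.7,-0.4,0.43,-1],
    [0.9,-1.7,-0.4,0.43,-1],
  ],
)

```text
clock: 7.4
tcp_pos: [0.5389, 0.0487, 0.2603]
orientation: [-2.331, 2.099, -0.034]
force: [0.4, -0.5, 0.1]
gripper_width: 0.0008
```

```bash
python3 - <<'E'
from h import *
w=grab('wrist','w3')
plan(.539,.048,.26,-84.3)
print(proj(w,(.5388,.0481,.077)))
crop('w3',200,120,360,240,5,'c7')
E
```

```text
now [0.5389 0.0486 0.2603] th -84.02 | shift [ 0.06 -0.    0.03] turn 0.005 | clk 7.45 F [-1.6  0.4 -0.5] w 0.0007 tilt [ 0.02  -0.011 -1.   ]
[273.08680263 190.91676658]
```

View pics/w3.png

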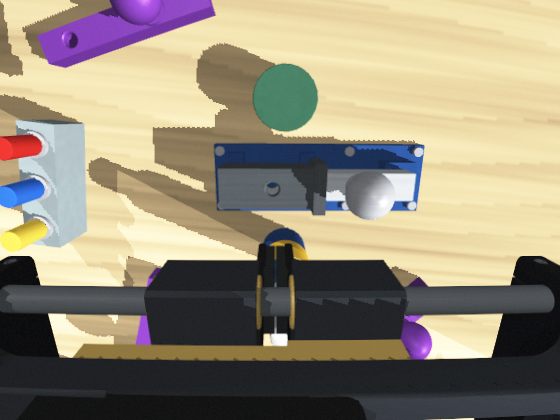

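View pics/c7.png

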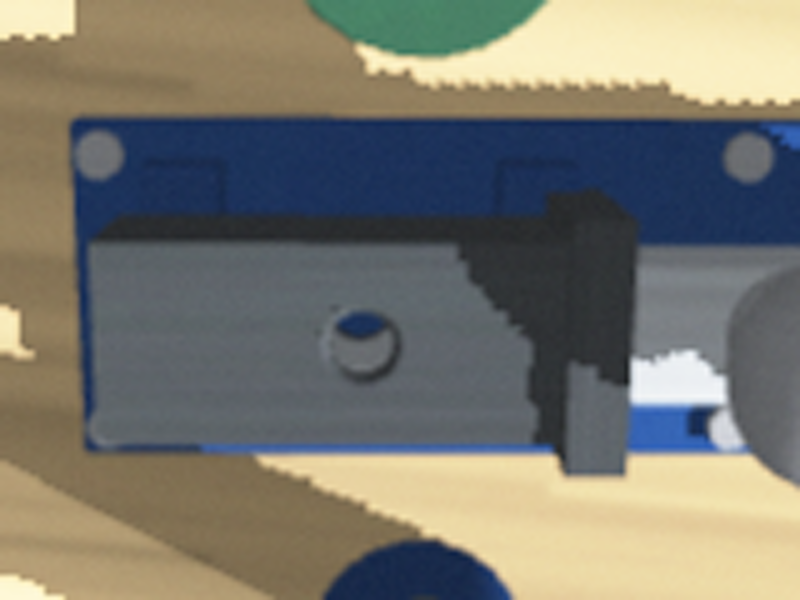

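w3: hole mouth at (272.0,188.2), with the blue base seen through it: bar hole aligned. Going to the rack.

```bash
python3 - <<'E'
from h import *
w=load('w3');t=load('top0');s=load('side0')
W=(w,362.5/5-.5+200,343.5/5-.5+120);T=(t,246.5/4.4-.5+250,257.5/4.4-.5+120);S=(s,273.5/3.75-.5+200,338.5/3.75-.5+100)
print(atz(*W,.077),tri(W,T,S),tri(W,T))
plan(.5605,.3222,.21,-91.2)
E
```

```text
[0.54176795 0.04962972 0.077     ] (array([0.539816  , 0.04839068, 0.07550449]), [np.float64(0.0019903481807118364), np.float64(0.00027923351052730596), np.float64(0.001873194013951999)]) (array([0.54062109, 0.04873816, 0.0717501 ]), [np.float64(0.0007539160394942553), np.float64(0.0007539160394942827)])
now [0.5389 0.0486 0.2603] th -84.02 | shift [-27.05  -4.91   4.77] turn 0.125 | clk 7.45 F [-1.6  0.4 -0.5] w 0.0007 tilt [ 0.02  -0.011 -1.   ]
```

>>> apply_moves(
  rows=[
    [-27,-4.9,1,0.12,0],
    [-27,-4.9,1,0.12,0],
    [-27,-4.9,1,0.12,0],
    [-27,-4.9,2,0.12,0],
    [-27,-4.9,3,0.12,0],
    [-27,-4.9,3,0.12,0],
    [-27,-4.9,3,0.12,0],
    [-27,-4.9,3,0.12,0],
  ],
)

```text
clock: 8.25
tcp_pos: [0.5599, 0.3219, 0.2272]
orientation: [-2.204, 2.232, -0.034]
force: [0.5, -1.1, -0.2]
gripper_width: 0.0429
```

```bash
python3 - <<'E'
from h import *
w=grab('wrist','w4')
plan(.5605,.3222,.21,-91.2)
print(proj(w,(.5605,.3222,.112)),r.get_obs()['qpos'].round(2))
crop('w4',200,120,360,240,5,'c8')
E
```

```text
now [0.5604 0.3208 0.2278] th -90.85 | shift [-0.16  0.02  1.78] turn 0.006 | clk 8.3 F [-0.   0.1  0.2] w 0.0429 tilt [ 0.02  -0.012 -1.   ]
[272.89610187 206.6403618 ] [-1.01  0.4   0.54  1.43 -0.19  1.36 -2.04]
```

View pics/c8.png

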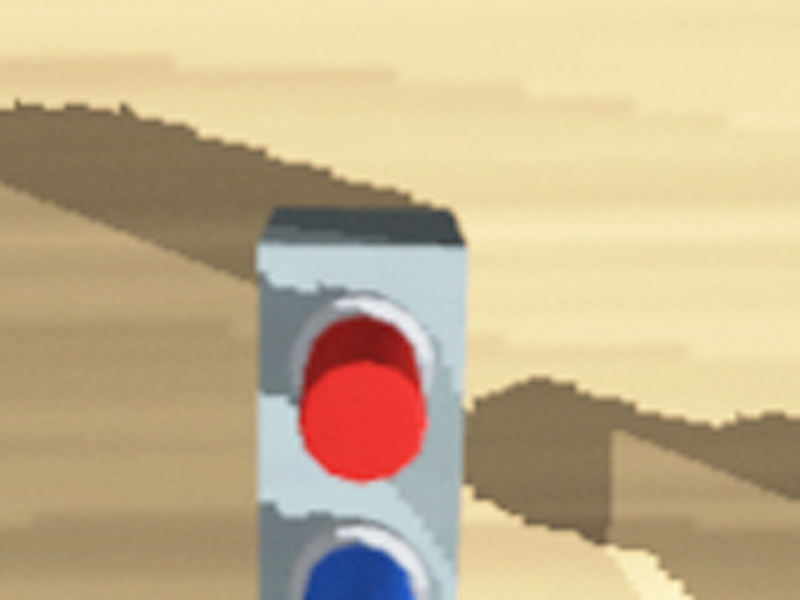

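c8: red top centre at (272.2,203.8), the same ~3 px bias as the hole showed, so pin and hole agree relative to each other. Descend and grip.

```bash
python3 - <<'E'
from h import *
plan(.561,.3222,.078,-91.2)
E
```

```text
now [0.5604 0.3208 0.2278] th -90.85 | shift [-0.31  0.23 14.98] turn 0.006 | clk 8.3 F [-0.   0.1  0.2] w 0.0429 tilt [ 0.02  -0.012 -1.   ]
```

>>> apply_moves(
  rows=[
    [-0.1,0.2,5,0,0],
    [-0.2,0.2,8,0,0],
    [-0.2,0.2,10,0,0],
    [-0.2,0.2,12,0,0],
    [-0.3,0.2,14,0,0],
    [-0.3,0.2,15,0,0],
    [-0.3,0.2,15,0,0],
  ],
)

```text
clock: 9.0
tcp_pos: [0.5612, 0.3207, 0.0772]
orientation: [-2.201, 2.236, -0.034]
force: [0.0, 0.3, 0.9]
gripper_width: 0.0436
```

```bash
python3 - <<'E'
from h import *
plan(.561,.3222,.078,-91.2)
w=grab('wrist','w5')
E
```

```text
now [0.5612 0.3207 0.0772] th -90.9 | shift [-0.15  0.02 -0.08] turn 0.005 | clk 9.0 F [0.  0.3 0.9] w 0.0436 tilt [ 0.018 -0.013 -1.   ]
```

View pics/w5.png

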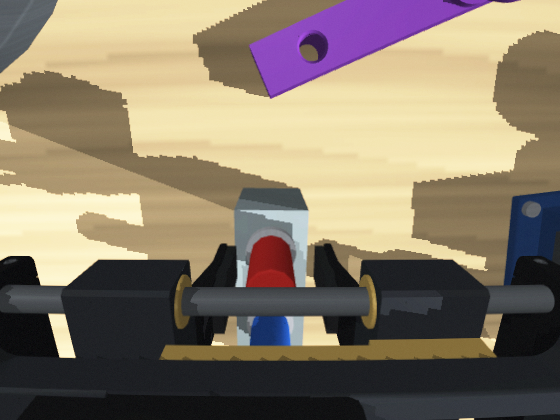

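w5: red grip (270,260) sits between the fingers (inner edges 237 and 315). Close.

>>> apply_moves(
  rows=[
    [-0.15,0,0,0,0],
    [-0.15,0,0,0,-1],
    [-0.15,0,0,0,-1],
    [-0.15,0,0,0,-1],
    [-0.15,0,0,0,-1],
    [-0.15,0,0,0,-1],
    [-0.15,0,0,0,-1],
    [-0.15,0,0,0,-1],
  ],
  force=40,
)

```text
clock: 9.85
tcp_pos: [0.5619, 0.3229, 0.0786]
orientation: [-2.2, 2.234, -0.035]
force: [-0.8, -0.3, 4.2]
gripper_width: 0.0229
```

```bash
python3 - <<'E'
from h import *
plan(.561,.3222,.25,-91.2)
E
```

```text
now [0.5619 0.3229 0.0786] th -90.89 | shift [  0.26  -0.26 -17.14] turn 0.005 | clk 9.85 F [-0.8 -0.3  4.2] w 0.0229 tilt [ 0.02  -0.011 -1.   ]
```

>>> apply_moves(
  rows=[
    [0,0,-1,0,-1],
    [0,0,-3,0,-1],
    [0,0,-6,0,-1],
    [0,0,-10,0,-1],
    [0,0,-14,0,-1],
    [0,0,-14,0,-1],
  ],
)

```text
clock: 10.45
tcp_pos: [0.5613, 0.3253, 0.2251]
orientation: [-2.193, 2.228, -0.037]
force: [-0.0, 0.4, -0.5]
gripper_width: 0.0227
```

```bash
python3 - <<'E'
from h import *
plan(.539,.0485,.20,-84.3)
s=grab('side','s6');t=grab('top','t6')
crop('s6',120,180,320,360,4,'c9');crop('t6',140,130,240,240,5,'c10')
E
```

```text
now [0.5613 0.3253 0.2251] th -90.92 | shift [27.7   1.86  2.62] turn -0.116 | clk 10.45 F [-0.   0.4 -0.5] w 0.0227 tilt [ 0.027 -0.006 -1.   ]
```

View pics/c9.png

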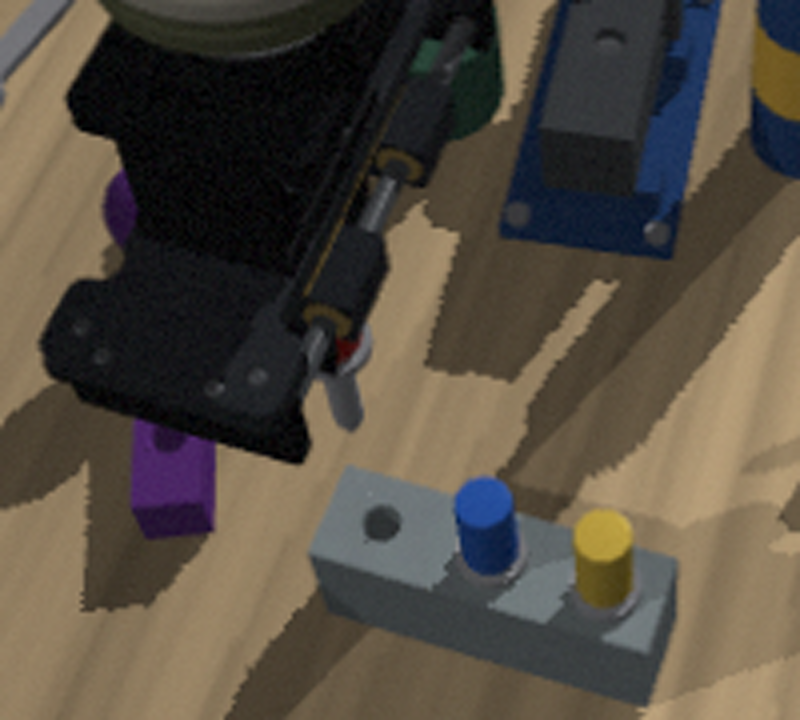

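View pics/c10.png

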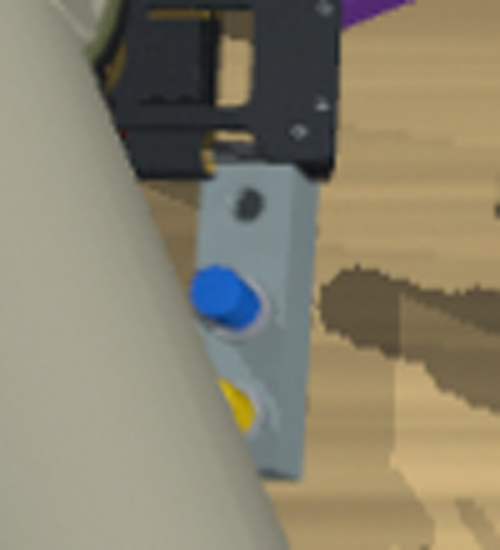

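Rack hole empty, red pin in hand; blue and yellow undisturbed. Carry to above the receiver hole.

>>> apply_moves(
  rows=[
    [5,0.3,1,-0.02,-1],
    [10,0.6,2,-0.04,-1],
    [15,0.9,3,-0.06,-1],
    [20,1.2,4,-0.1,-1],
    [24,1.5,4,-0.12,-1],
    [26.5,1.7,4,-0.12,-1],
    [27.7,1.7,4,-0.12,-1],
    [27.7,1.7,4,-0.12,-1],
  ],
)

```text
clock: 11.35
tcp_pos: [0.5384, 0.0463, 0.1812]
orientation: [-2.328, 2.101, -0.035]
force: [-0.1, 0.4, -1.3]
gripper_width: 0.023
```

```bash
python3 - <<'E'
from h import *
w=grab('wrist','w7');s=grab('side','s7');t=grab('top','t7')
plan(.5403,.049,.185,-84.3)
crop('s7',200,80,360,240,3.75,'c11');crop('w7',210,150,350,255,5.5,'c12');crop('t7',250,120,430,250,4.4,'c13')
E
```

```text
now [0.5387 0.0496 0.1814] th -83.88 | shift [ 0.08 -0.16 -0.35] turn 0.007 | clk 11.5 F [-0.2  0.5 -0.9] w 0.0229 tilt [ 0.021 -0.01  -1.   ]
```

View pics/c11.png

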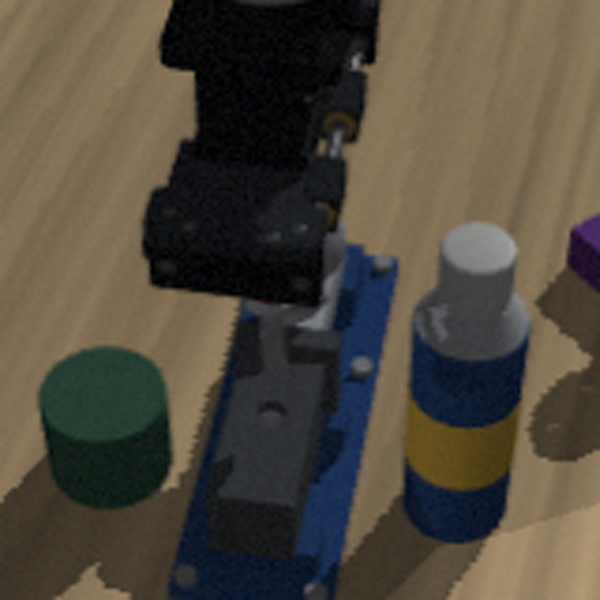

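View pics/c12.png

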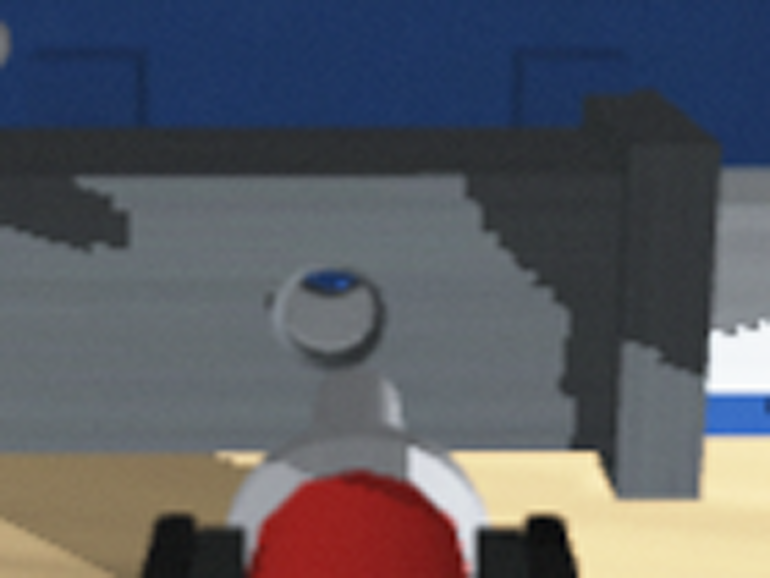

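View pics/c13.png

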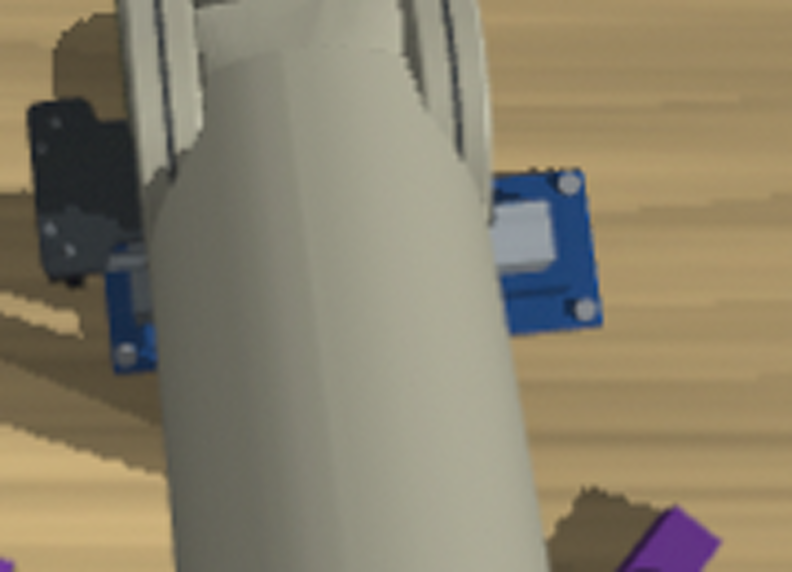

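View pics/w7.png

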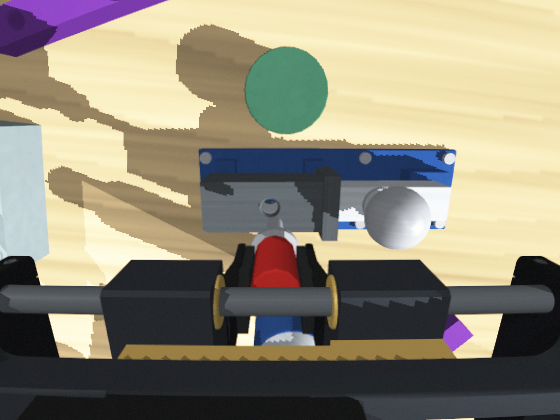

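```bash
python3 - <<'E'
from h import *
w=load('w7'); o,M,th=st(); p=o['tcp_pos']; c=lambda q:((q-np.array([210,150])+.5)*5.5-.5).round(1)
q=lambda x,y:((x+.5)/5.5-.5+210,(y+.5)/5.5-.5+150)
for nm,d in [('griptop',-.034),('collar top',.011),('collar bot',.016),('taper start',.066),('tip',.074)]:
    X=p+M[:,2]*d; print(nm,X.round(4),c(proj(w,X)))
tip=p+M[:,2]*.074
print('tip at .077',c(proj(w,[tip[0],tip[1],.077])))
print('hole by wrist',atz(w,*q(328,316),.077))
# silhouette of collar: outer radius 15 predicted left/right extents
for d in (.011,.016):
    P=np.array([c(proj(w,p+M[:,2]*d+.015*(np.cos(a)*M[:,0]+np.sin(a)*M[:,1]))) for a in np.linspace(0,6.28,60)]); print(P.min(0),P.max(0))
for d,rr in ((.066,.006),(.074,.003)):
    P=np.array([c(proj(w,p+M[:,2]*d+rr*(np.cos(a)*M[:,0]+np.sin(a)*M[:,1]))) for a in np.linspace(0,6.28,60)]); print(P.min(0),P.max(0))
crop('w7',245,200,300,245,14,'c14')
E
```

```text
griptop [0.538  0.0499 0.2154] [318.1 794.8]
collar top [0.539  0.0495 0.1704] [327.2 567.8]
collar bot [0.5391 0.0494 0.1654] [328.  548.7]
taper start [0.5401 0.0489 0.1155] [334.  399.4]
tip [0.5402 0.0488 0.1075] [334.7 380.8]
tip at .077 [334.9 322.9]
hole by wrist [0.54126609 0.05002591 0.077     ]
[189.  438.3] [465.4 691.1]
[193.2 422.1] [462.8 669.5]
[290.7 358.2] [377.3 439.9]
[313.8 360.8] [355.7 400.6]
```

View pics/c14.png

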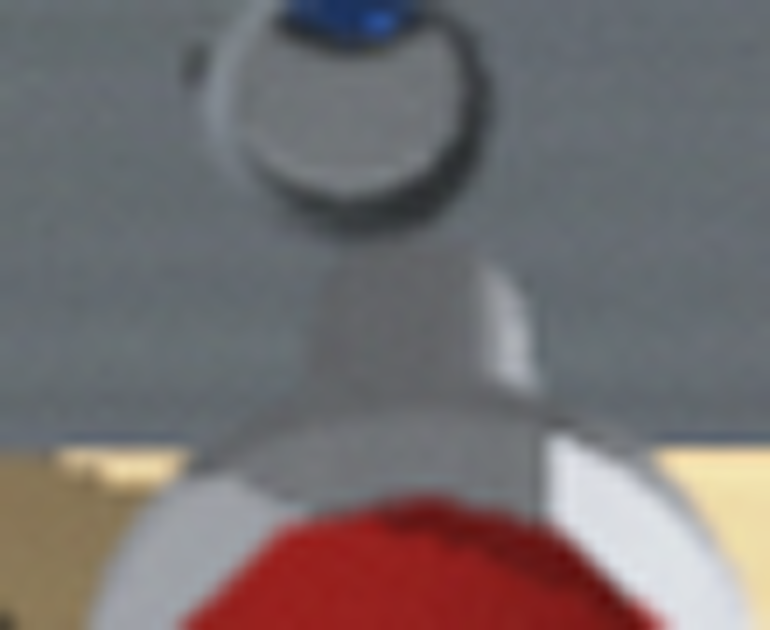

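```bash
cat > chk.py <<'E'
from h import *
import sys
def chk(tag):
    o1,M1,_=st(); w=grab('wrist',tag); o,M,th=st(); p=o1['tcp_pos']; M=M1
    print('tcp before/after',o1['tcp_pos'].round(4),o['tcp_pos'].round(4),o['clock'], 'cam rel', (M.T@(np.array(w['origin'])-p)).round(4))
    for nm,d in [('collar bot',.016),('tip',.074)]: print(nm,proj(w,p+M[:,2]*d).round(1))
    tip=p+M[:,2]*.074; print('tip@.077',proj(w,[tip[0],tip[1],.077]).round(1))
    for d,rr in ((.016,.015),(.066,.006)):
        P=np.array([proj(w,p+M[:,2]*d+rr*(np.cos(a)*M[:,0]+np.sin(a)*M[:,1])) for a in np.linspace(0,6.28,60)]); print(d,P.min(0).round(1),P.max(0).round(1))
    return w
if __name__=='__main__':
    chk(sys.argv[1]); crop(sys.argv[1],235,190,315,250,10,sys.argv[1]+'c')
E
python3 chk.py w8; python3 -c "
from h import *
w=load('w7');print(w['origin']);plan(.5403,.049,.185,-84.3)
w=load('w3');print(w['origin'])"
```

```text
tcp before/after [0.5387 0.0496 0.1814] [0.5387 0.0495 0.1815] 11.55 cam rel [ 0.0003 -0.081  -0.1625]
collar bot [274.5 250.3]
tip [274.6 219.6]
tip@.077 [274.2 209. ]
0.016 [250.  227.3] [298.9 272.2]
0.066 [266.7 215.5] [282.4 230.4]
[0.61567306 0.05609334 0.34524795]
now [0.5387 0.0495 0.1815] th -83.86 | shift [ 0.07 -0.16 -0.35] turn 0.008 | clk 11.55 F [ 0.3  0.1 -0.4] w 0.0231 tilt [ 0.021 -0.01  -1.   ]
[0.616243   0.05872816 0.42421867]
```

View pics/w8c.png

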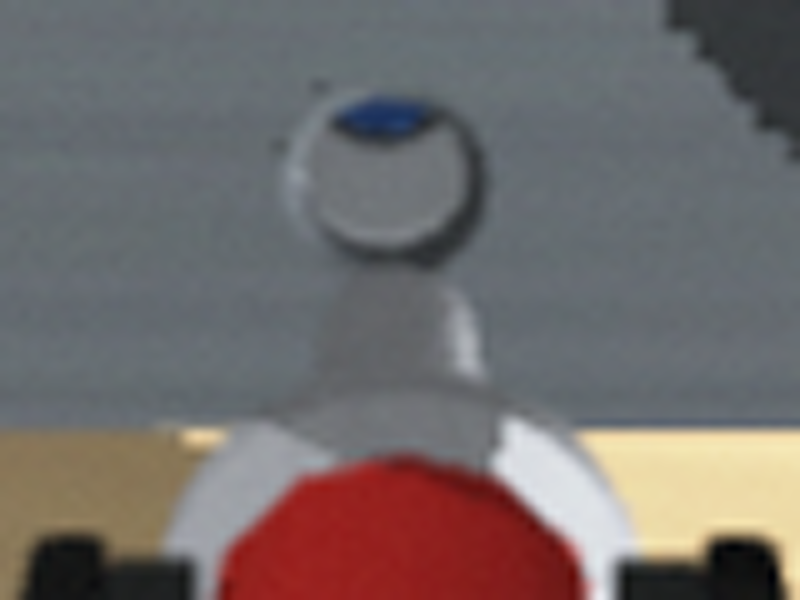

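w8c: pin lies on the tool axis (collar centre col 275); hole at (273.1,207.2), about 1.6 px left and 2.8 px above where the tip would land, so shift ~+2 mm x, +1 mm y.

```bash
python3 - <<'E'
from h import *
plan(.5411,.0502,.155,-84.3)
plan(.5411,.0502,.140,-84.3)
E
```

```text
now [0.5387 0.0495 0.1815] th -83.86 | shift [-0.07 -0.19  2.65] turn 0.008 | clk 11.55 F [ 0.3  0.1 -0.4] w 0.0231 tilt [ 0.021 -0.01  -1.   ]
now [0.5387 0.0495 0.1815] th -83.86 | shift [-0.09 -0.16  4.15] turn 0.008 | clk 11.55 F [ 0.3  0.1 -0.4] w 0.0231 tilt [ 0.021 -0.01  -1.   ]
```

>>> apply_moves(
  rows=[
    [-0.07,-0.19,0.5,0,-1],
    [-0.07,-0.19,1.2,0,-1],
    [-0.07,-0.19,1.9,0,-1],
    [-0.07,-0.19,2.4,0,-1],
    [-0.07,-0.19,2.6,0,-1],
    [-0.07,-0.19,2.6,0,-1],
  ],
)

```text
clock: 12.15
tcp_pos: [0.541, 0.05, 0.1552]
orientation: [-2.333, 2.096, -0.035]
force: [0.5, -0.1, -0.9]
gripper_width: 0.0232
```

```bash
python3 chk.py w9; python3 -c "
from h import *
plan(.5411,.0502,.140,-84.3)
plan(.5411,.0502,.120,-84.3)"
```

```text
tcp before/after [0.541  0.05   0.1552] [0.5411 0.05   0.1555] 12.2 cam rel [ 0.0002 -0.081  -0.1625]
collar bot [274.5 250.2]
tip [274.6 219.6]
tip@.077 [274.5 218. ]
0.016 [250.1 227.3] [299.  272.1]
0.066 [266.8 215.5] [282.5 230.3]
now [0.5411 0.05   0.1555] th -83.88 | shift [-0.04  0.03  1.55] turn 0.007 | clk 12.2 F [-1.   0.1 -1.6] w 0.0231 tilt [ 0.021 -0.01  -1.   ]
now [0.5411 0.05   0.1555] th -83.88 | shift [-0.06  0.07  3.55] turn 0.007 | clk 12.2 F [-1.   0.1 -1.6] w 0.0231 tilt [ 0.021 -0.01  -1.   ]
```

View pics/w9c.png

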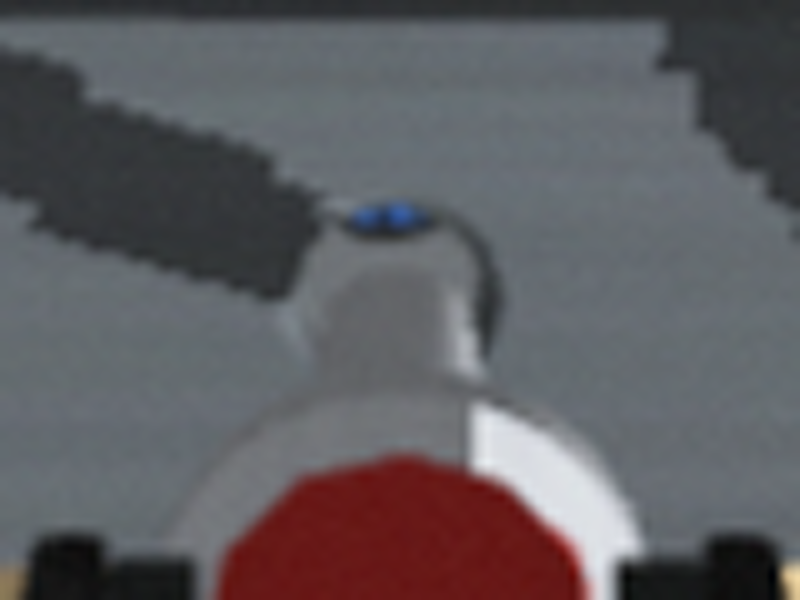

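w9c: tip centred over the hole (hole centre ≈(274.0,219.5), tip ≈(274.8,219)). Insert.

>>> apply_moves(
  rows=[
    [-0.04,0.02,0.5,0,-1],
    [-0.04,0.03,1,0,-1],
    [-0.05,0.04,1.5,0,-1],
    [-0.05,0.05,2,0,-1],
  ],
)

```text
clock: 12.6
tcp_pos: [0.5409, 0.0503, 0.135]
orientation: [-2.333, 2.095, -0.035]
force: [0.8, 1.1, -1.0]
gripper_width: 0.0228
```

```bash
python3 -c "
from h import *
plan(.5411,.0502,.094,-84.3)"
```

```text
now [0.5409 0.0503 0.135 ] th -83.88 | shift [-0.04  0.06  4.1 ] turn 0.007 | clk 12.6 F [ 0.8  1.1 -1. ] w 0.0228 tilt [ 0.02  -0.011 -1.   ]
```

Tip is 16 mm in with no contact force; continue.

>>> apply_moves(
  rows=[
    [0,0.01,0.5,0,-1],
    [-0.01,0.02,1,0,-1],
    [-0.02,0.03,1.5,0,-1],
    [-0.02,0.03,2,0,-1],
    [-0.03,0.04,2.5,0,-1],
    [-0.04,0.05,3,0,-1],
  ],
)

```text
clock: 13.2
tcp_pos: [0.541, 0.0503, 0.1046]
orientation: [-2.333, 2.095, -0.035]
force: [0.0, 0.6, -1.6]
gripper_width: 0.0232
```

```bash
python3 -c "
from h import *
plan(.5411,.0502,.094,-84.3)"
```

```text
now [0.541  0.0503 0.1046] th -83.87 | shift [0.   0.01 1.06] turn 0.007 | clk 13.2 F [ 0.   0.6 -1.6] w 0.0232 tilt [ 0.02  -0.011 -1.   ]
```

>>> apply_moves(
  rows=[
    [0,0.01,0.4,0,-1],
    [0,0.02,0.7,0,-1],
    [0,0.02,0.9,0,-1],
    [0,0.02,1.05,0,-1],
    [0,0.02,1.15,0,-1],
  ],
)

```text
clock: 13.7
tcp_pos: [0.5412, 0.0501, 0.0935]
orientation: [-2.332, 2.095, -0.035]
force: [-7.2, -1.4, 14.5]
gripper_width: 0.0232
```

```bash
python3 chk.py w10; python3 -c "
from h import *
plan(.5411,.0502,.092,-84.3)"
```

```text
tcp before/after [0.5412 0.0501 0.0935] [0.5411 0.0502 0.0936] 13.75 cam rel [ 0.0002 -0.081  -0.1625]
collar bot [274.5 250.3]
tip [274.6 219.6]
tip@.077 [275.7 248.2]
0.016 [250.1 227.3] [299.  272.2]
0.066 [266.7 215.5] [282.5 230.4]
now [0.5411 0.0502 0.0936] th -83.88 | shift [-0.01  0.    0.16] turn 0.007 | clk 13.75 F [-1.7 -1.3  3.8] w 0.0232 tilt [ 0.02 -0.01 -1.  ]
```

View pics/w10c.png

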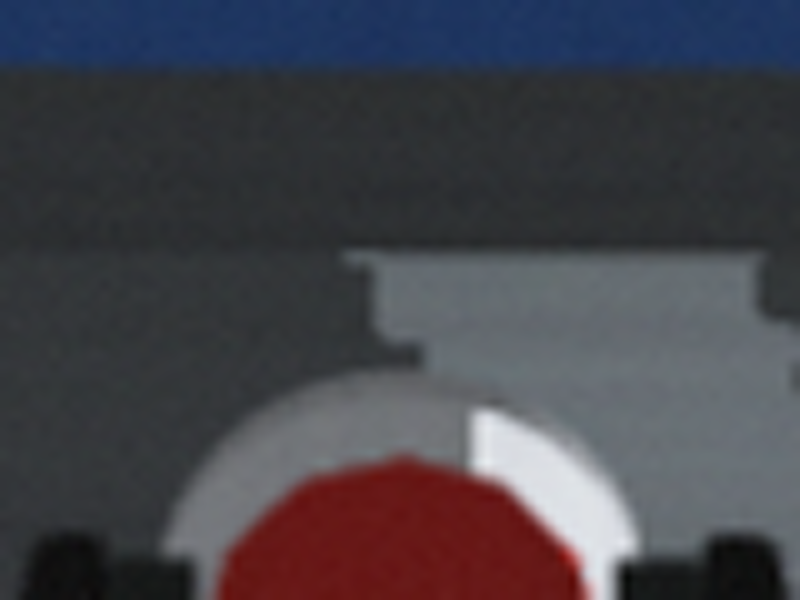

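Contact at the expected height with the collar on the tube. Let go.

>>> apply_moves(
  rows=[
    [0,0,0,0,-0.1],
    [0,0,0,0,-0.1],
    [0,0,0,0,-0.1],
    [0,0,0,0,-0.1],
    [0,0,0,0,-0.1],
  ],
)

```text
clock: 14.25
tcp_pos: [0.5412, 0.0502, 0.0936]
orientation: [-2.332, 2.095, -0.035]
force: [-1.6, 0.2, 0.0]
gripper_width: 0.0387
```

>>> apply_moves(
  rows=[
    [0,0,-1,0,-0.1],
    [0,0,-3,0,-0.1],
    [0,0,-6,0,-0.1],
    [0,0,-10,0,-0.1],
    [0,0,-15,0,-0.1],
    [0,0,-15,0,-0.1],
  ],
)

```text
clock: 14.85
tcp_pos: [0.5409, 0.0517, 0.2506]
orientation: [-2.325, 2.09, -0.042]
force: [-0.6, -0.0, -0.3]
gripper_width: 0.0394
```

```bash
python3 - <<'E'
from h import *
w=grab('wrist','w11')
plan(.5,-.2,.25,-84.3)
crop('w11',190,110,350,230,5,'c15')
E
```

```text
now [0.5398 0.0517 0.2473] th -83.9 | shift [24.61  6.63 -0.18] turn 0.007 | clk 14.9 F [ 0.2  0.1 -1.2] w 0.0392 tilt [ 0.027 -0.008 -1.   ]
```

View pics/c15.png

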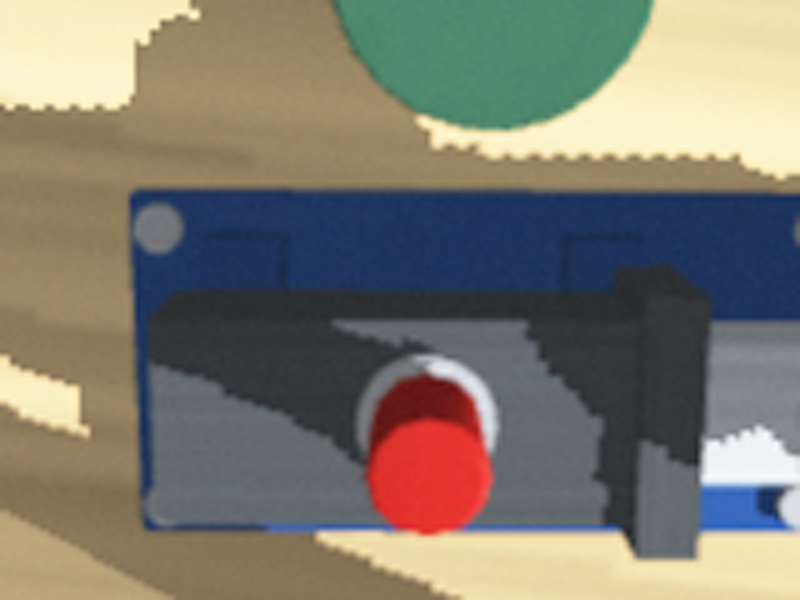

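c15: red pin upright, collar flat on the tube. Move aside for a check from the fixed cameras.

>>> apply_moves(
  rows=[
    [5,0,-1,0,-0.1],
    [10,0,-1,0,-0.1],
    [15,0,-1,0,-0.1],
    [20,0,-1,0,-0.1],
    [25,0,-1,0,-0.1],
    [30,0,-1,0,-0.1],
    [32,0,-1,0,-0.1],
    [32,0,-1,0,-0.1],
  ],
)

```text
clock: 15.7
tcp_pos: [0.5717, -0.2708, 0.2596]
orientation: [-2.323, 2.101, -0.038]
force: [-0.4, 0.1, -0.6]
gripper_width: 0.0393
```

```bash
python3 - <<'E'
from h import *
s=grab('side','s12');t=grab('top','t12')
crop('s12',200,80,360,240,3.75,'c16');crop('t12',150,110,430,260,2.8,'c17')
E
```

```text
(no output)
```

View pics/c16.png

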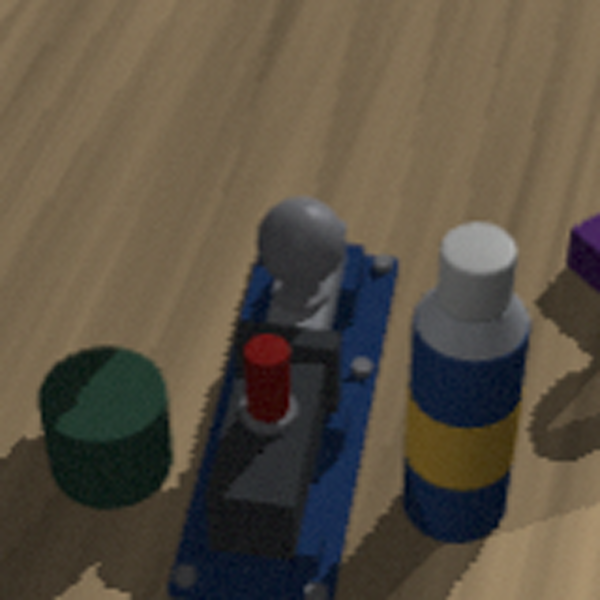

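View pics/c17.png

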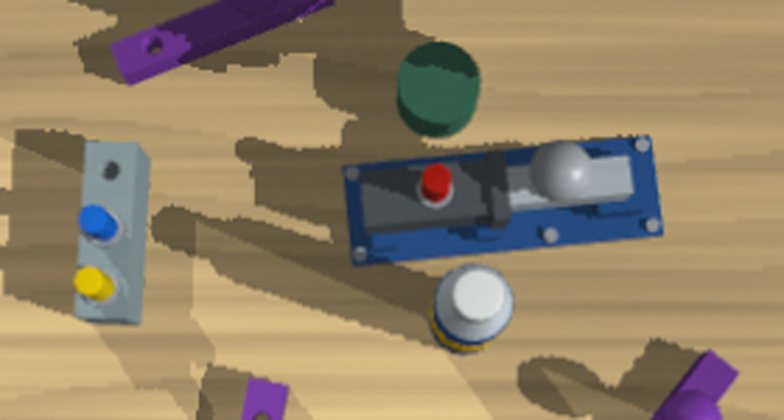

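```bash
python3 - <<'E'
from h import *
t=load('t12');s=load('s12')
print('redtop',tri((t,438.5/2.8-.5+150,174.5/2.8-.5+110),(s,268.5/3.75-.5+200,351.5/3.75-.5+80)))
print('ball',tri((t,561.5/2.8-.5+150,171.5/2.8-.5+110),(s,302.5/3.75-.5+200,241.5/3.75-.5+80)))
print(r.get_obs()['joint_vel'].round(3)); print(r.sign_off())
E
```

```text
redtop (array([0.54178301, 0.04832908, 0.12505201]), [np.float64(0.002083987398157667), np.float64(0.002083987398157768)])
ball (array([ 0.54938096, -0.05041346,  0.10984152]), [np.float64(0.0002555176002967759), np.float64(0.0002555176002969722)])
[-0.033 -0.017 -0.016  0.004  0.001  0.001 -0.005]
the job is handed in; nothing more can be done
None
```

The tow bar is fully home and the red pin is seated through the receiver and bar. I let go of it and handed the job in at about 16 s of the 64 s allowed.

- **Bar:** I pushed it with closed fingers until it stopped, at about 22 N. From the cameras, the ball centre is 99 mm behind the receiver hole (100 mm expected). Before inserting the pin, the wrist camera saw the blue base through the hole, so the holes were lined up.
- **Pin:** It went in with almost no force until contact (peak reading about 14.5 N) at the expected height. After release the pin stood upright with its collar flat on the tube. Its top measured 125 mm above the bench against 127 mm expected. The two views for that point disagreed by about 2 mm, in line with the calibration.
- **Everything else:** In the last pictures the blue and yellow pins, can and tin stood in their places, and the purple look-alikes were never touched. The arm was clear of everything.
- **Small deviation:** The tool kept a tilt of about 1.3° from the push onwards. The holes had enough clearance that it did not affect the fit.

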